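# Lock the bat-grip cone into its keyed foot

### The arm

A 7-joint arm with a two-finger parallel gripper is mounted at the origin on the work surface. World frame = base frame: x ahead of the robot, y to its left, z up, the work surface at z = 0. Lengths are in mm, angles in rad, forces in N, time in s.
With the tool pointing down it reaches from about 425 to 825 mm from the base axis. Payload 3.6 kg.
Tool frame: the origin (TCP) lies at the very end of the fingers, on their centre line; the grasp point (between the pads) lies 19 mm behind it; z points along the fingers, y is the direction in which the jaws open and shut (so a half turn about z gives the same grasp; the last joint's range is limited). The gripper opens to 93 mm and grips with 3 to 60 N. Pads are 15 mm wide; open, the fingers measure 128 mm over their backs; the gripper's body (75 mm by 188 mm) begins 65 mm behind the grasp point.
Start: joints at [-1.252, 0.615, -0.013, 1.423, 0.008, 1.103, -0.04], TCP at [220.282, 611.504, 218.64] pointing down, gripper open.
Joint ranges: [-3.12, 3.12], [-0.3, 2.06], [-1.34, 1.32], [0.26, 2.42], [-1.36, 4.5], [0.01, 1.98], [-2.84, 2.84]. Speed limits (rad/s): [2.79, 2.79, 3.14, 3.14, 3.14, 3.14, 3.14].

### API

Orientations are given as a unit quaternion [w, x, y, z].
In Python, from plant import telemetry, vision, robot gives the robot as it stands. The module is installed in compiled form; this text tells all that it offers.
- The arm moves only by the tool send_rows, never from a script. Its argument "targets" is a list of rows, each a list of 7 numbers: the turn, a rotation vector about the tool's x, y, z in rad, then the shift along the tool's x, y, z in m, then the closure, from -1 (fully open) to 1 (shut), so that 0 is half open. A call has 1 to 5 rows; each row shifts and turns the commanded pose from where the row before left it, along the tool's axes as they then stand; what a row does not reach is not made up. A row lasts 1/8 s, in which the tool goes at most 62.5 mm and 10.7 degrees, less where a joint would pass 70% of its speed; a pose out of reach is approached as far as the arm can. A call with a gripper value outside its range is refused whole. The fingers move at their own pace and stop on an object; the grip force is fixed at half the most. Time passes only in rows, so rows that do not move let the fingers close. It gives the time, the measured TCP pose, the force and the opening at its end, in the units of the state.
- telemetry.state(): the state, without advancing time (a new reading comes with each control period).
- vision.capture(name): name is "scene" or "side" or "wrist"; returns a dict with "image" (400x640x3 uint8, red, green, blue), "fovy" (degrees; the focal length in pixels is half the picture's height over the tangent of half this angle, whatever the lens; pixels are square), "cx", "cy" (the principal point, pixels), "position" and "orientation" of the camera in the world. Camera axes: x right, y up, looking along -z (the intrinsics and any distortion apply to the point x, -y, -z); pixel columns grow to the right and rows downward; lengths in mm; the calibration is good to about 2 mm. A picture is of the moment at which its call begins. There is no depth.
- robot.close_job(): hands the job in, once; it reports no verdict.
The state is a dict: "clock": time; "joint_positions": joint angles; "dq": joint speeds; "joint_efforts": joint torques, N m; "ee_pos": TCP position; "eef_rot": TCP orientation; "wrist_force": force on the tool from outside, world axes, zero at the start; "torque": the same for the moment, N m; "opening": finger opening in mm.
Only numpy, scipy, OpenCV 4.12 (cv2) and the standard library are available. Lean on these libraries where they do the work, as an engineer would, in place of code of your own. Each camera call takes 0.05 s, during which the arm holds its last target.

### The job

Get the grey grip cone ready for fitting bat grips: take it from its wooden cradle, stand it upright on the cork coaster and let go, then take it afresh and set it in the round metal cup, turning it until the slot under it finds the orange tongue in the cup and it drops fully home. Leave it upright there, let go, and leave everything else on the shelf where it is.

Things in the scene. Friction and masses are not known exactly. Their poses are not given: they have to be found in the camera images.
- cone_mid (a point): Centre of the hard grey silicone grip cone, half-way along: 140 mm long, 0.15 to 0.31 kg, centre of mass about 45 mm from the underside. Its z axis runs from the wide foot to the thin end (up when it stands). It starts lying level in the cradle, thin end along the cradle's +x, its axis 48 mm above the shelf.
- cone_foot (a point): Centre of the cone's underside, same axes. Foot 57 mm across for 12 mm, then a 58 mm disc up to 24 mm. A straight slot 14 mm wide and 12 mm deep runs right across the underside along the x axis; white lines on the sides at +x and -x mark its two mouths. It fits the tongue either way round.
- cone_handle (a point): Grip point on the cone's axis, 116 mm from the underside, same axes. Round handle 30 mm in diameter from 72 mm to the thin end at 140 mm; below it the cone widens to 52 mm at 24 mm. In the cradle the last 44 mm of the handle stick out free.
- cradle: Fixed wooden cradle with two V rests, base plate 96 x 80 x 8 mm; origin on the shelf below the middle of the lying cone; x points along the lying cone to its thin end, z up. Plate from x = -70 to 26 mm; rests at x = -52 and 11 mm, up to 42 mm high.
- coaster_top (a point): Centre of the upper face of the fixed cork coaster, 110 mm across, 5 mm above the shelf.
- dock_seat (a point): Centre of the floor inside the fixed metal cup, 8 mm above the shelf; z up, x along the longer side of its 130 x 100 x 6 mm base plate. Bore 62 mm across, 38 mm deep. Fully home, the cone's underside rests on this floor. Until its slot is within about 0.1 rad of the tongue the cone rests on the tongue, 10 mm higher; then it sinks under a light push.
- cup_rim (a point): Centre of the cup's mouth, 38 mm above its floor, flared to about 75 mm from 12 mm below the rim. Inside, on the floor, a fixed orange tongue 40 x 8 mm and 10 mm high lies through the centre. Its direction differs each time, within 0.6 rad either side of the cup's x axis, and is not reported: see it from above or feel for it by turning the cone. It is stiff: it does not turn.
- bowl_mid (a point): Middle, half-way up, of a loose ceramic bowl 150 mm across and 55 mm high, with a red ball of 72 mm in it (leave alone).
- yellow_ball_center (a point): Centre of a loose yellow plastic ball of 72 mm on a fixed rubber ring 12 mm high; its top is about 77 mm above the shelf (leave alone).
- tray_mid (a point): Middle of a loose wooden tray 135 (x) x 55 x 14 mm with a pair of pale bails in it, 19 mm high in all (leave alone).
- clip_mid (a point): A point 35 mm above the shelf in a loose spring-clip stand, base 75 x 60 mm, that pinches a bail upright; 132 mm high (leave alone).
- oil_mid (a point): Middle, half-way up, of a loose amber jar 56 mm across and 100 mm high (leave alone).
- red_ball_center (a point): Centre of the loose red ball of 72 mm that lies in the bowl (leave alone).

How it is judged (in metres and radians):
On the way:
1. the cone stands upright on the cork coaster, let go (angle between cone_mid's own z axis and vertical below 0.08 rad and horizontal distance between cone_mid and coaster_top below 0.05 m and z of cone_mid in the frame of coaster_top below 0.074 m and contact force between cone and the fingers below 0.1 N), for 0.2 s.
At the end, for the whole second after the job is handed in: The cone stands upright in the cup (tilt under 0.06 rad, foot down), its centre within 6 mm of the cup's axis and within 3 mm of its fully home height (70 mm above the cup floor), at rest and released (horizontal distance between cone_mid and dock_seat below 0.006 m and z of cone_mid in the frame of dock_seat between 0.066 and 0.073 m and angle between cone_mid's own z axis and vertical below 0.06 rad and linear speed of cone below 0.02 m/s); the robot touches nothing.
It fails at once if something else on the shelf was moved by more than 25 mm (distance of any of bowl_mid, yellow_ball_center, clip_mid, oil_mid, red_ball_center, tray_mid from where it was at the start of the episode above 0.025 m).
It also fails if it takes over 61 s, if anything falls off the work surface, if the arm or the gripper's body presses on something with over 40 N, if the wrist force passes 120 N, or if a joint passes its speed limit or range.

## Working session

There is one attempt and no reset: what is moved stays moved. The work goes in short steps, Python scripts to look and compute and a tool call to move; the robot and the scene stay as the last step left them, time stands still between calls to the robot, and variables do not carry over. Pictures are saved under pics/ and viewed, and the job is handed in when it is done.

Besides the shell and the picture viewer there is one more tool, called after "Emit:" as a command line: name --pt "numbers of a row" for each row, then --argument value for the rest. send_rows: Moves the arm, as the interface text tells. Its arguments: {"type":"object","properties":{"targets":{"type":"array"}},"required":["targets"]}

```bash
mkdir -p pics; cat > h.py <<'E'
import numpy as np, cv2
from scipy.spatial.transform import Rotation as R
from plant import telemetry, vision, robot
def rot(q): return R.from_quat([q[1],q[2],q[3],q[0]])
def cap(n,fn):
    c=vision.capture(n); cv2.imwrite('pics/'+fn+'.png',c['image'][:,:,::-1]); np.save('pics/'+fn+'.npy',c,allow_pickle=True); return c
def load(fn): return np.load('pics/'+fn+'.npy',allow_pickle=True).item()
def ray(c,u,v):
    f=200/np.tan(np.radians(c['fovy'])/2)
    d=np.array([(u-c['cx'])/f,-(v-c['cy'])/f,-1.]); return np.array(c['position']),rot(c['orientation']).apply(d)
def plane(c,u,v,z):
    p,d=ray(c,u,v); return p+d*(z-p[2])/d[2]
def proj(c,P):
    f=200/np.tan(np.radians(c['fovy'])/2)
    q=rot(c['orientation']).inv().apply(np.array(P)-np.array(c['position']))
    return c['cx']+f*q[0]/-q[2], c['cy']-f*q[1]/-q[2]
def tri(c1,uv1,c2,uv2):
    p,d=ray(c1,*uv1);q,e=ray(c2,*uv2)
    t=np.linalg.lstsq(np.c_[d,-e],q-p,rcond=None)[0]
    a,b=p+d*t[0],q+e*t[1]; return (a+b)/2,np.linalg.norm(a-b)
E
python3 - <<'E'
from h import *
print(telemetry.state())
for n in ['scene','side','wrist']:
    c=cap(n,n+'0'); print(n,{k:v for k,v in c.items() if k!='image'})
E
```

```text
{'clock': 0.0, 'joint_positions': array([-1.2514914 ,  0.61592273, -0.01261131,  1.42488203,  0.00810708,
        1.10336557, -0.04039439]), 'dq': array([-0.00035227, -0.0001834 , -0.00131712, -0.00046622, -0.000275  ,
       -0.00034733,  0.00051148]), 'joint_efforts': array([-1.82314989e-04, -4.58939087e+01,  2.09286595e-01, -1.65747017e+01,
       -6.09609042e-02,  2.04153091e-02,  2.38215571e-04]), 'ee_pos': array([220.05214653, 610.79171316, 217.48447836]), 'eef_rot': array([-1.95329958e-04,  1.72007108e-01,  9.85094898e-01, -1.24848780e-03]), 'wrist_force': array([ 0.55095226,  0.2572923 , -0.18346982]), 'torque': array([ 0.04759639,  0.03317314, -0.03714807]), 'opening': 93.02971726736104}
scene {'fovy': 52.293400745659284, 'cx': 312.3959281545255, 'cy': 198.80853619014022, 'position': array([1055.39341942,  458.94692553,  771.90470441]), 'orientation': array([0.35914525, 0.15175058, 0.33339157, 0.85839182])}
side {'fovy': 52.8603881625767, 'cx': 318.30412572623766, 'cy': 207.78510020281314, 'position': array([ 297.17242831, -582.04154118,  622.08192994]), 'orientation': array([ 0.88839311,  0.41538993, -0.09252709, -0.17218488])}
wrist {'fovy': 58.252542394280006, 'cx': 313.8884933470292, 'cy': 191.94642754300057, 'position': array([145.97374591, 635.17403922, 383.35086426]), 'orientation': array([ 0.80981309, -0.11795232, -0.08095578,  0.56897818])}
```

View pics/scene0.png

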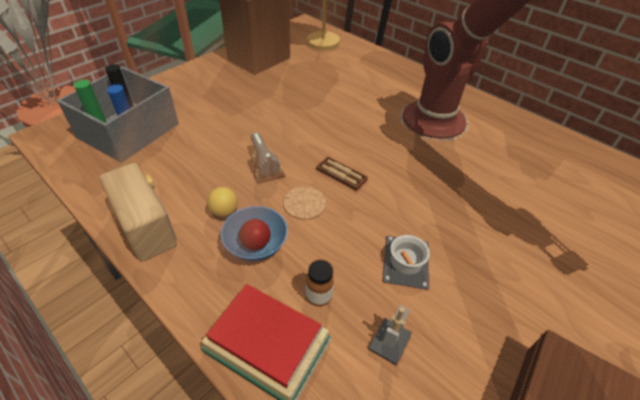

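View pics/side0.png

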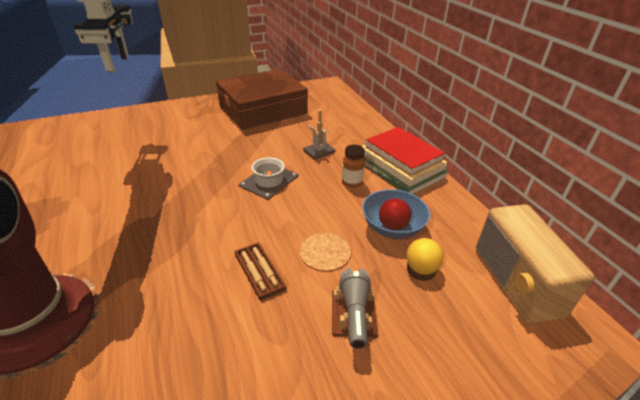

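View pics/wrist0.png

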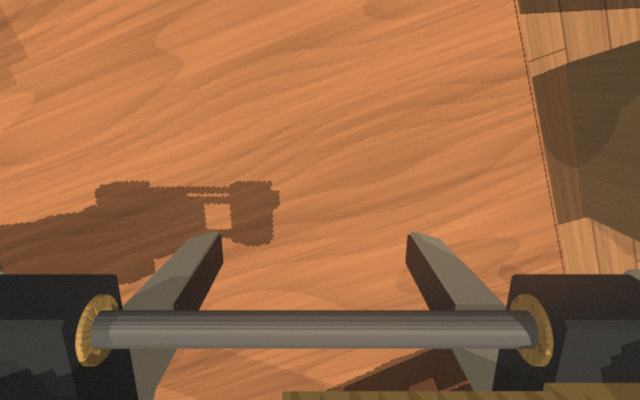

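The scene shows the cone in its cradle at about (265,160), coaster (305,203), cup with orange tongue (408,256), and side shows the cone from wide (354,278) to thin (358,338). The wrist camera sees bare table only. I'll do rough ray-casts next.

```bash
python3 - <<'E'
from h import *
s=load('scene0');d=load('side0');w=load('wrist0')
for n,a,b,z in [('coaster',(305,203),(325,252),5),('cup rim',(409,250),(268,167),46),('cone wide',(265,168),(354,276),48),('cone thin',(256,137),(358,338),48),('yellow',(222,202),(425,257),48),('red',(255,235),(396,214),40),('jartop',(320,267),(354,151),100),('tray',(342,173),(260,271),10),('bail top',(403,312),(320,113),132),('basedummy',(437,120),(20,310),0)]:
    print(n,tri(s,a,d,b)[0].round(),round(tri(s,a,d,b)[1],1),plane(s,*a,z).round(),plane(d,*b,z).round())
t=telemetry.state()
r=rot(t['eef_rot']);print(r.as_matrix().round(3)); 
rc=rot(w['orientation']); print((r.inv()*rc).as_matrix().round(3), r.inv().apply(w['position']-t['ee_pos']))
for n,c in (('scene0',s),('side0',d)):
    im=cv2.resize(c['image'][100:360,200:460,::-1],None,fx=2.3,fy=2.3,interpolation=cv2.INTER_CUBIC); cv2.imwrite('pics/z'+n+'.png',im)
E
```

```text
coaster [553. -34.  -1.] 2.8 [555. -30.   5.] [552. -40.   5.]
cup rim [518. 255.  44.] 0.5 [519. 255.  46.] [518. 252.  46.]
cone wide [ 565. -159.   49.] 13.0 [ 570. -163.   48.] [ 560. -154.   48.]
cone thin [ 506. -274.   51.] 1.9 [ 503. -277.   48.] [ 508. -273.   48.]
yellow [ 718. -154.   38.] 1.8 [ 722. -145.   48.] [ 712. -162.   48.]
red [730. -19.  40.] 4.8 [728. -18.  40.] [732. -20.  40.]
jartop [716. 170.  98.] 0.9 [716. 170. 100.] [715. 167. 100.]
tray [407. -38.   4.] 5.5 [409. -34.  10.] [408. -45.  10.]
bail top [695. 345. 123.] 5.0 [698. 348. 132.] [690. 325. 132.]
basedummy [-8. 15.  7.] 20.6 [-2. 11.  0.] [-22.  32.   0.]
[[-0.941  0.339 -0.001]
 [ 0.339  0.941 -0.002]
 [-0.    -0.002 -1.   ]]
[[-0.001  0.959  0.283]
 [ 1.     0.     0.001]
 [ 0.001  0.283 -0.959]] [  77.96877996   -2.66830812 -165.57213781]
```

View pics/zscene0.png

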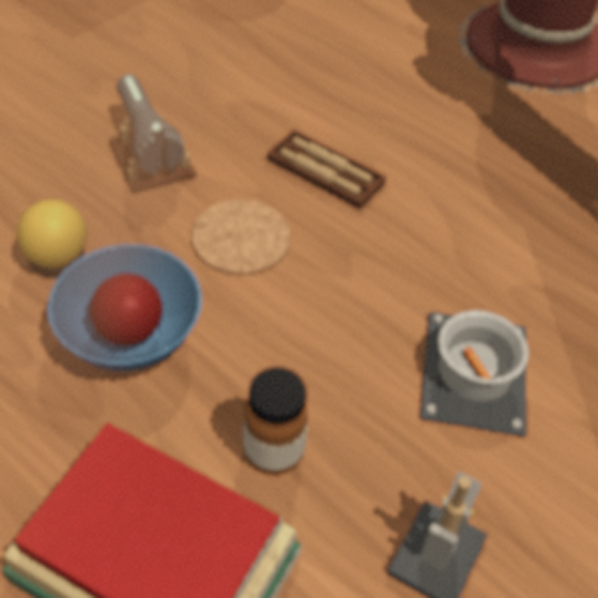

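View pics/zside0.png

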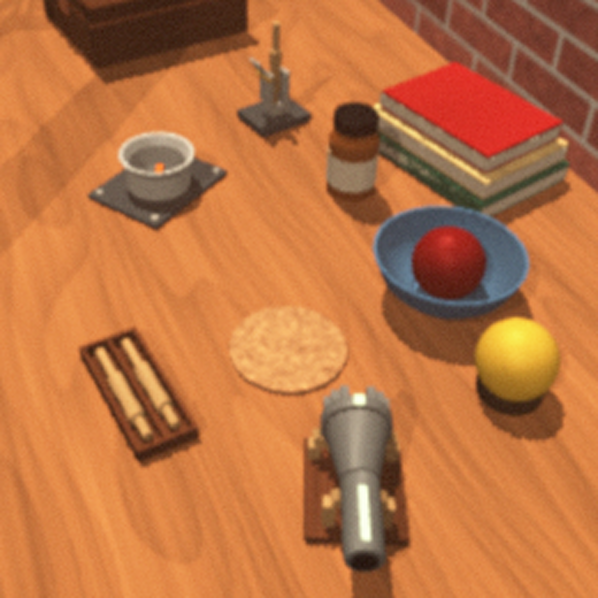

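Emit:
send_rows --pt "0 0 0.094 -0.06 -0.006 0 -1" --pt "0 0 0.094 -0.06 -0.006 0 -1" --pt "0 0 0.094 -0.06 -0.006 0 -1" --pt "0 0 0.094 -0.06 -0.006 0 -1" --pt "0 0 0.094 -0.06 -0.006 0 -1"

```text
clock: 0.78
ee_pos: [462.5, 433.2, 218.2]
eef_rot: [-0.0, 0.398, 0.917, -0.0]
wrist_force: [-0.0, -0.5, 0.9]
opening: 92.7
```

Emit:
send_rows --pt "0 0 0.094 -0.06 -0.006 0 -1" --pt "0 0 0.094 -0.06 -0.006 0 -1" --pt "0 0 0.094 -0.06 -0.006 0 -1" --pt "0 0 0 0 0 0 -1"

```text
clock: 1.27
ee_pos: [560.6, 273.8, 218.7]
eef_rot: [0.002, 0.527, 0.85, -0.002]
wrist_force: [-0.4, 0.7, -0.7]
opening: 92.6
```

```bash
python3 - <<'E'
from h import *
t=telemetry.state();print(t['clock'],t['joint_positions'].round(4),t['ee_pos'].round(2),t['eef_rot'].round(4))
cap('wrist','w1')
E
```

```text
1.275 [-0.6152  0.5793  0.2075  1.5091 -0.1226  1.0667  0.0794] [560.62 273.8  218.66] [ 0.0023  0.527   0.8499 -0.0018]
```

View pics/w1.png

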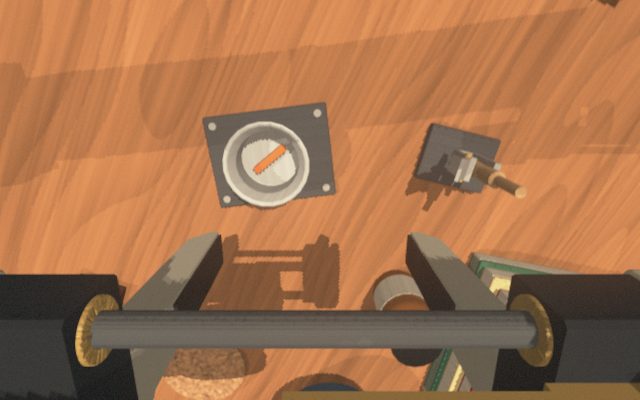

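The wrist picture shows the cup at (266,163), the orange tongue around (269,159) and the plate screws. I'll measure these now.

```bash
cat >> h.py <<'E'
def orange(im,box=None):
    hsv=cv2.cvtColor(im,cv2.COLOR_RGB2HSV)
    return hsv
E
python3 - <<'E'
from h import *
w=load('w1');im=w['image']
hsv=cv2.cvtColor(im,cv2.COLOR_RGB2HSV)
roi=np.zeros(im.shape[:2],np.uint8);cv2.circle(roi,(266,161),26,255,-1)
m=cv2.inRange(hsv,(5,140,150),(22,255,255))&roi
ys,xs=np.nonzero(m);print('tongue px',len(xs),xs.mean(),ys.mean())
P=np.array([plane(w,x,y,18) for x,y in zip(xs,ys)])
c=P.mean(0);u,s,v=np.linalg.svd(P-c);print('tongue ctr',c.round(1),'az',np.arctan2(v[0,1],v[0,0])%np.pi, 4*0+ (s/np.sqrt(len(xs))*np.sqrt(12)).round(1))
(xr,yr,_,_)=(0,0,0,0)
# rect
r=cv2.minAreaRect(np.c_[xs,ys].astype(np.float32));b=cv2.boxPoints(r);print(r);print([plane(w,*q,18)[:2].round(1) for q in b])
# plate dark mask
g=cv2.inRange(hsv,(0,0,40),(180,90,110))
roi=np.zeros_like(g);roi[95:215,195:345]=255
m=g&roi
cs,_=cv2.findContours(m,cv2.RETR_EXTERNAL,cv2.CHAIN_APPROX_NONE);k=max(cs,key=cv2.contourArea)
b=cv2.boxPoints(cv2.minAreaRect(k));
Q=np.array([plane(w,*q,6) for q in b]);print('plate',b.round(1).tolist(),Q.round(1).tolist(),Q.mean(0))
e=Q[1]-Q[0];e2=Q[2]-Q[1];print(np.linalg.norm(e),np.arctan2(e[1],e[0]),np.linalg.norm(e2),np.arctan2(e2[1],e2[0]))
# rim: bright low-sat outer contour
m=cv2.inRange(hsv,(0,0,135),(180,75,255))&roi
cs,_=cv2.findContours(m,cv2.RETR_EXTERNAL,cv2.CHAIN_APPROX_NONE);k=max(cs,key=cv2.contourArea)
el=cv2.fitEllipse(cv2.convexHull(k));print('rim ellipse',el, plane(w,*el[0],46).round(1))
E
```

```text
tongue px 284 269.7464788732394 158.53169014084506
tongue ctr [516.9 255.4  18. ] az 1.1583108066084817 [40.   7.7  0. ]
((269.6727294921875, 158.70318603515625), (7.7336835861206055, 38.058868408203125), 49.63546371459961)
[array([505.1, 238.3]), array([521.4, 275.2]), array([528.5, 272. ]), array([512.3, 234.8])]
plate [[202.3000030517578, 116.30000305175781], [324.70001220703125, 102.69999694824219], [334.20001220703125, 187.5], [211.6999969482422, 201.10000610351562]] [[435.8, 262.1, 6.0], [543.1, 330.5, 6.0], [593.2, 254.5, 6.0], [478.7, 180.2, 6.0]] [512.70993535 256.8280746    6.        ]
127.30730193883358 0.5677862143829384 91.00936235945917 -0.9882187852712399
rim ellipse ((265.6170959472656, 163.393798828125), (84.9383773803711, 88.42632293701172), 115.97789001464844) [515.9 256.   46. ]
```

Emit:
send_rows --pt "0 0 0.1 -0.06 -0.008 0 -1" --pt "0 0 0.1 -0.06 -0.008 0 -1" --pt "0 0 0.1 -0.06 -0.008 0 -1" --pt "0 0 0.1 -0.06 -0.008 0 -1" --pt "0 0 0 0 0 0 -1"

```text
clock: 1.95
ee_pos: [602.6, 40.1, 218.9]
eef_rot: [0.001, 0.684, 0.73, -0.001]
wrist_force: [0.5, 0.2, 0.8]
opening: 92.6
```

```bash
python3 - <<'E'
from h import *
t=telemetry.state();print(t['clock'],t['joint_positions'].round(4),t['ee_pos'].round(2),t['eef_rot'].round(4))
cap('wrist','w2')
E
```

```text
1.95 [-0.3001  0.5566  0.3208  1.5715 -0.1897  1.0447  0.1359] [602.6   40.08 218.87] [ 0.0012  0.6838  0.7297 -0.0013]
```

Emit:
send_rows --pt "0 0 0.1 -0.06 -0.005 0 -1" --pt "0 0 0.1 -0.06 -0.005 0 -1" --pt "0 0 0.1 -0.06 -0.005 0 -1" --pt "0 0 0.1 -0.06 -0.005 0 -1" --pt "0 0 0 0 0 0 -1"

```text
clock: 2.62
ee_pos: [563.2, -194.0, 218.8]
eef_rot: [0.001, 0.814, 0.58, -0.001]
wrist_force: [0.1, 0.5, -0.4]
opening: 93.1
```

```bash
python3 - <<'E'
from h import *
t=telemetry.state();print(t['clock'],t['joint_positions'].round(4),t['ee_pos'].round(2),t['eef_rot'].round(4))
cap('wrist','w3')
E
```

```text
2.625 [ 0.0278  0.5572  0.4341  1.5983 -0.2575  1.0433  0.2022] [ 563.16 -193.95  218.84] [ 7.000e-04  8.143e-01  5.804e-01 -1.000e-03]
```

View pics/w2.png

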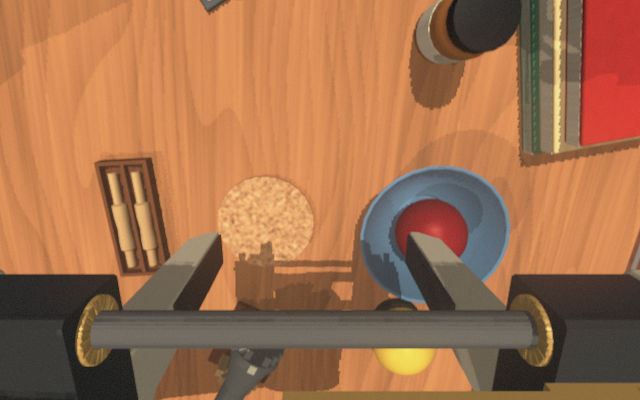

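View pics/w3.png

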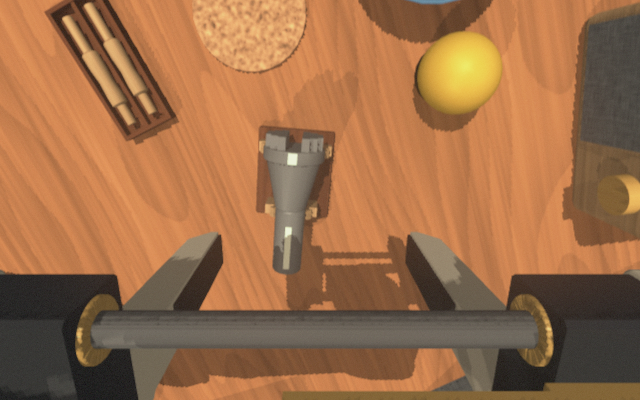

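w3 shows the cone from foot (293,140) to thin end (287,272), white slot mark up at (293,158); w2 shows the coaster at (266,218). Now measure both.

```bash
python3 - <<'E'
from h import *
s=load('scene0');d=load('side0')
w=load('w3');im=w['image'];hsv=cv2.cvtColor(im,cv2.COLOR_RGB2HSV)
m=cv2.inRange(hsv,(0,0,50),(180,80,255));roi=np.zeros_like(m);roi[130:275,262:328]=255;m&=roi
m=cv2.morphologyEx(m,cv2.MORPH_OPEN,np.ones((3,3)))
mids=[]
for v in range(150,272,5):
    x=np.nonzero(m[v])[0]
    if len(x): mids.append((v,(x.min()+x.max())/2,x.max()-x.min()+1))
print(mids)
h=[(a,b) for a,b,c in mids if 212<a<266]
p=np.polyfit([a for a,b in h],[b for a,b in h],1);print(p)
bot=np.nonzero(m[:,int(np.polyval(p,268))])[0].max();print('bottom',bot)
for v in (150,215,240,260,bot): print(v,plane(w,np.polyval(p,v),v,48).round(1))
# side view handle tip
for k,c in (('side0',d),('scene0',s)):
    print(k,[np.round(proj(c,plane(w,np.polyval(p,v),v,48)),1) for v in (150,bot)])
# coaster
for fn,z in (('w2',5),('side0',5),('scene0',5)):
    c=load(fn);lab=cv2.cvtColor(c['image'],cv2.COLOR_RGB2HSV)
    print(fn,'proj of (553,-36,5)',np.round(proj(c,(553,-36,5)),1))
E
```

```text
[(150, np.float64(293.5), np.int64(60)), (155, np.float64(293.5), np.int64(60)), (160, np.float64(295.0), np.int64(57)), (165, np.float64(293.0), np.int64(51)), (170, np.float64(293.0), np.int64(49)), (175, np.float64(292.5), np.int64(46)), (180, np.float64(292.0), np.int64(43)), (185, np.float64(292.0), np.int64(41)), (190, np.float64(291.5), np.int64(38)), (195, np.float64(291.0), np.int64(35)), (200, np.float64(290.5), np.int64(34)), (205, np.float64(290.5), np.int64(30)), (210, np.float64(290.0), np.int64(29)), (215, np.float64(289.5), np.int64(28)), (220, np.float64(289.5), np.int64(28)), (225, np.float64(288.5), np.int64(28)), (230, np.float64(288.5), np.int64(28)), (235, np.float64(288.5), np.int64(28)), (240, np.float64(288.0), np.int64(27)), (245, np.float64(287.5), np.int64(28)), (250, np.float64(287.0), np.int64(27)), (255, np.float64(287.0), np.int64(27)), (260, np.float64(286.5), np.int64(26)), (265, np.float64(286.0), np.int64(27)), (270, np.float64(286.5), np.int64(22))]
[-6.90909091e-02  3.04445455e+02]
bottom 273
150 [ 552.1 -171.5   48. ]
215 [ 525.5 -231.5   48. ]
240 [ 514.5 -256.3   48. ]
260 [ 505.4 -277.    48. ]
273 [ 499.2 -290.8   48. ]
side0 [array([354.5, 284. ]), array([358.2, 348.9])]
scene0 [array([267.8, 163.2]), array([253.7, 134.2])]
w2 proj of (553,-36,5) [266.1 222.2]
side0 proj of (553,-36,5) [324.9 250.6]
scene0 proj of (553,-36,5) [303.9 201.3]
```

```bash
python3 - <<'E'
from h import *
w=load('w2');im=w['image']
g=cv2.cvtColor(im,cv2.COLOR_RGB2HSV)
print(im[200,266],im[190,250],im[215,330],im[150,266])
lab=cv2.cvtColor(im,cv2.COLOR_RGB2LAB).astype(float)
x0=lab[185:235,240:290].reshape(-1,3).mean(0);x1=lab[185:235,318:350].reshape(-1,3).mean(0);print(x0,x1)
bl=cv2.GaussianBlur(lab,(0,0),2)
m=((np.linalg.norm(bl-x0,axis=2)<np.linalg.norm(bl-x1,axis=2))*255).astype(np.uint8)
roi=np.zeros_like(m);roi[165:245,205:325]=255;m&=roi
cs,_=cv2.findContours(m,cv2.RETR_EXTERNAL,cv2.CHAIN_APPROX_NONE);k=max(cs,key=cv2.contourArea)[:,0]
k=np.array([q for q in k if 167<q[1]<232 and 207<q[0]<323])
print(len(k))
P=np.array([plane(w,*q,5) for q in k])[:,:2]
A=np.c_[2*P,np.ones(len(P))];sol=np.linalg.lstsq(A,(P**2).sum(1),rcond=None)[0]
print('coaster',sol[:2],'R',np.sqrt(sol[2]+sol[:2]@sol[:2]), np.abs(np.linalg.norm(P-sol[:2],axis=1)-55).max())
E
cp pics/side0.png /dev/null
```

```text
[229 167 109] [236 176 115] [215 139  87] [224 149  93]
[188.984  143.3068 166.542 ] [160.509375 151.318125 166.30375 ]
156
coaster [551.04565202 -37.54919836] R 53.27256345535424 4.305568574415275
```

```bash
python3 - <<'E'
from h import *
s=load('scene0');d=load('side0');w=load('w3')
print('lower edge z33',plane(w,285.6,273,33).round(1),'upper edge z63?',plane(w,285.6,273,48).round(1))
print('side tip ctr',plane(d,358,341,48).round(1), 'side lowest z33',plane(d,357.5,346,33).round(1))
print('tri', tri(w,(286.3,270),d,(358,341)), 'heightcheck')
# handle-top highlight height: use handle axis at ratio; foot end
print('foot', plane(w,294,148,77).round(1))
im=w['image'][110:290,230:360,::-1];cv2.imwrite('pics/zw3.png',cv2.resize(im,None,fx=3.3,fy=3.3,interpolation=cv2.INTER_CUBIC))
im=d['image'][255:355,310:410,::-1];cv2.imwrite('pics/zs3.png',cv2.resize(im,None,fx=5,fy=5,interpolation=cv2.INTER_CUBIC))
E
```

```text
lower edge z33 [ 495.3 -298.4   33. ] upper edge z63? [ 499.3 -290.8   48. ]
side tip ctr [ 505.2 -278.3   48. ] side lowest z33 [ 505.8 -278.2   33. ]
tri (array([ 502.76613224, -283.16303326,   56.52669078]), np.float64(1.498328843747599)) heightcheck
foot [ 555.8 -165.6   77. ]
```

View pics/zw3.png

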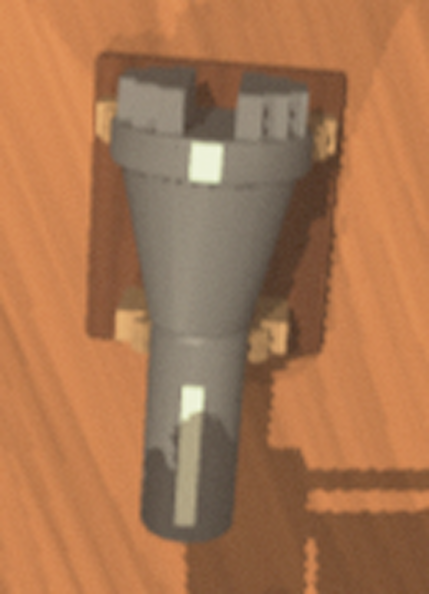

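View pics/zs3.png

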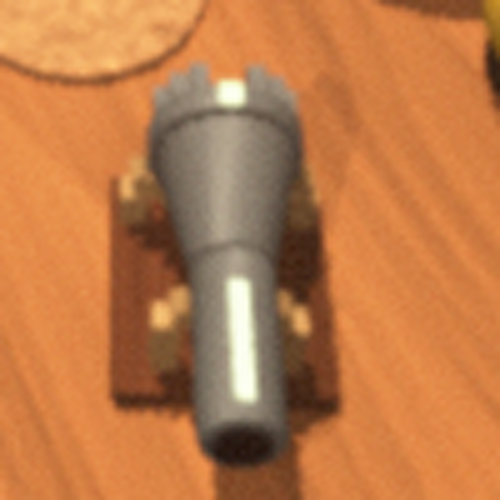

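```bash
cat >> h.py <<'E'
def sim(p,r,rows,after):
    p=np.array(p,float)
    for q in rows:
        r2=r*R.from_rotvec(q[:3]); p=p+1000*(r2 if after else r).apply(q[3:6]); r=r2
    return p,r
def rows_to(p,r,targets,after):
    """targets: list of (pos,R). returns rows (one per target)"""
    out=[]
    for P,Q in targets:
        rv=(r.inv()*Q).as_rotvec(); f=Q if after else r
        out.append(np.r_[rv,f.inv().apply(np.array(P)-p)/1000].round(4)); p,r=np.array(P),Q
    return out
def down(az,tilt=0):
    """tool x at azimuth az, z down, then tilt about tool y"""
    x=np.array([np.cos(az),np.sin(az),0]);z=np.array([0,0,-1.]);y=np.cross(z,x)
    return R.from_matrix(np.c_[x,y,z])*R.from_rotvec([0,tilt,0])
E
python3 - <<'E'
from h import *
r0=rot([0,.17201,.98509,0]);a=[0,0,.094,-.06,-.006,0]
for af in (0,1): print(sim([220.05,610.79,218],r0,[a]*8,af)[0], '-> 560.6 273.8')
f=np.array([.405,.914,0]);G=np.array([513.2,-260.4,48]);az=np.arctan2(.914,.405)
t=telemetry.state();p=t['ee_pos'];r=rot(t['eef_rot'])
D=down(az,.785);zt=D.as_matrix()[:,2];tcp=G+19*zt;print(tcp,zt,az)
pre=tcp-90*zt
n=6
tg=[(p+(pre+[0,0,20]*(np.array(1-i/n))-p)*i/n, down(az,.785*i/n)) for i in range(1,n+1)]
for q in rows_to(p,r,tg,1): print(q.tolist())
E
```

```text
[556.93767763 281.2257789  218.        ] -> 560.6 273.8
[524.51696834 251.05989512 218.        ] -> 560.6 273.8
[ 518.64059505 -248.12171883   34.55962289] [ 0.28634711  0.64622532 -0.70738827] 1.1536892017071834
[-0.0064, 0.1296, 0.0907, -0.0247, -0.0031, 0.0142]
[0.0, 0.1308, 0.0, -0.0266, -0.0031, 0.0119]
[-0.0, 0.1308, 0.0, -0.0284, -0.0031, 0.0093]
[-0.0, 0.1308, 0.0, -0.0299, -0.0031, 0.0065]
[0.0, 0.1308, 0.0, -0.0312, -0.0031, 0.0035]
[0.0, 0.1308, -0.0, -0.0321, -0.0031, 0.0002]
```

```bash
python3 - <<'E'
from h import *
f=np.array([.405,.914,0]);G=np.array([513.2,-260.4,48]);az=np.arctan2(.914,.405)
t=telemetry.state();p=t['ee_pos'];r=rot(t['eef_rot'])
D=down(az,.785);zt=D.as_matrix()[:,2];tcp=G+19*zt
pre=tcp-90*zt
n=6
tg=[(p+(pre-p)*i/n, down(az,.785*i/n)) for i in range(1,n+1)]
for q in rows_to(p,r,tg,0): print(q.tolist())
E
```

```text
[-0.0064, 0.1296, 0.0907, -0.0223, -0.0051, 0.02]
[0.0, 0.1308, 0.0, -0.025, -0.0031, 0.0169]
[-0.0, 0.1308, 0.0, -0.027, -0.0031, 0.0135]
[-0.0, 0.1308, 0.0, -0.0286, -0.0031, 0.0099]
[0.0, 0.1308, 0.0, -0.0296, -0.0031, 0.0061]
[0.0, 0.1308, -0.0, -0.0301, -0.0031, 0.0021]
```

Emit:
send_rows --pt "-0.006 0.13 0.091 -0.022 -0.005 0.02 -0.6" --pt "0 0.131 0 -0.025 -0.003 0.017 -0.6" --pt "0 0.131 0 -0.027 -0.003 0.0135 -0.6" --pt "0 0.131 0 -0.029 -0.003 0.01 -0.6" --pt "0 0.131 0 -0.03 -0.003 0.006 -0.6"

```text
clock: 3.3
ee_pos: [507.8, -284.9, 118.6]
eef_rot: [-0.177, 0.791, 0.519, 0.273]
wrist_force: [0.3, 0.2, -0.5]
opening: 74.5
```

Emit:
send_rows --pt "0 0.131 0 -0.03 -0.003 0.002 -0.6" --pt "0 0 0 0 0 0 -0.6"

```text
clock: 3.55
ee_pos: [491.0, -308.5, 93.6]
eef_rot: [-0.211, 0.776, 0.501, 0.32]
wrist_force: [-0.5, 0.8, -0.5]
opening: 74.4
```

```bash
python3 - <<'E'
from h import *
t=telemetry.state();print(t['clock'],t['joint_positions'].round(4),t['ee_pos'].round(2),t['opening']);print(rot(t['eef_rot']).as_matrix().round(3))
c=cap('wrist','w4')
r=rot(t['eef_rot'])
D=down(1.1537,.785);tcp=np.array([518.64,-248.12,34.56])
for q in rows_to(t['ee_pos'],r,[(tcp,D)],0): print(q.tolist())
f=np.array([.405,.914,0])
print('tip proj',proj(c,(504.3,-280.5,48)),'G',proj(c,(513.2,-260.4,48)))
E
```

```text
3.55 [ 0.8345  0.8718  0.0742  1.6019 -0.7893  1.2383  0.961 ] [ 490.98 -308.51   93.58] 74.37002193598686
[[ 0.293  0.913  0.285]
 [ 0.642 -0.409  0.648]
 [ 0.708 -0.007 -0.706]]
[-0.0022, -0.0019, -0.0079, 0.0051, 0.001, 0.0887]
tip proj (np.float64(313.69999769608137), np.float64(223.17853632104143)) G (np.float64(313.55334266701647), np.float64(193.91295233371045))
```

View pics/w4.png

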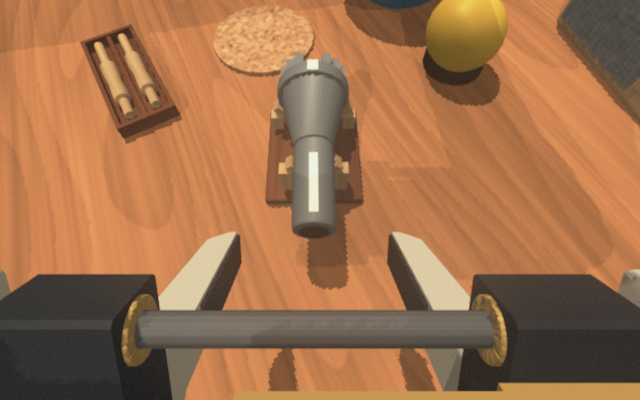

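The wrist view has the handle centred between the jaws, tip at (314,227).

```bash
python3 - <<'E'
from h import *
print(tri(load('w4'),(313.7,226.5),load('side0'),(357.8,341)))
E
```

```text
(array([ 500.04673594, -287.46199345,   63.24800289]), np.float64(2.7059450016102002))
```

Emit:
send_rows --pt "-0.002 -0.002 -0.008 0.004 0.001 0.03 -0.4" --pt "0 0 0 0 0 0.03 -0.4" --pt "0 0 0 0 0 0.027 -0.4" --pt "0 0 0 0 0 0 -0.4"

```text
clock: 4.1
ee_pos: [522.9, -243.0, 40.8]
eef_rot: [-0.208, 0.77, 0.51, 0.322]
wrist_force: [0.4, -0.9, 0.6]
opening: 65.2
```

```bash
python3 - <<'E'
from h import *
t=telemetry.state();print(t['clock'],t['ee_pos'].round(2),t['opening'],t['wrist_force'])
c=cap('wrist','w5');cap('side','s5')
E
```

```text
4.1 [ 522.91 -242.95   40.8 ] 65.17930249689066 [ 0.41363194 -0.89179561  0.56081184]
```

View pics/w5.png

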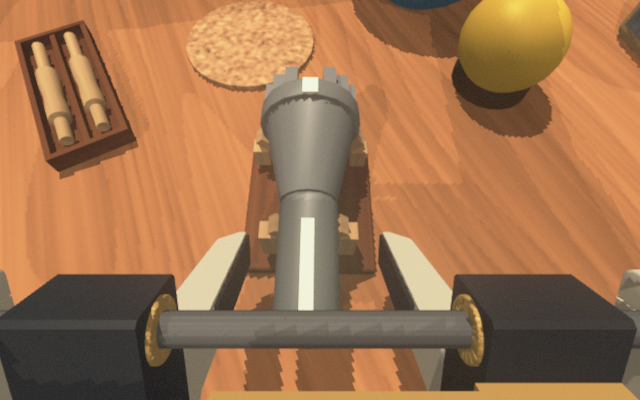

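View pics/s5.png

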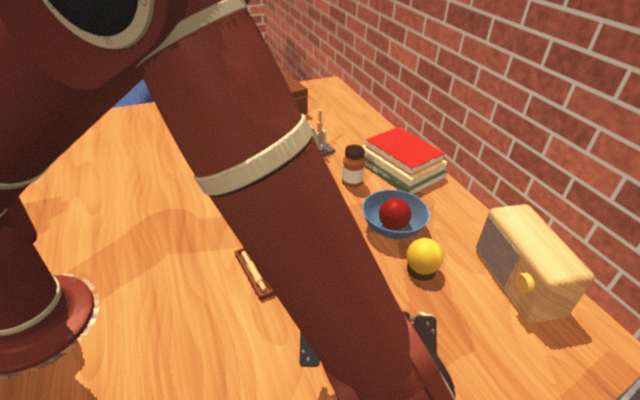

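Emit:
send_rows --pt "0 0 0 -0.009 0 0 -0.4" --pt "0 0 0 0 0 0 0.2" --pt "0 0 0 0 0 0 1" --pt "0 0 0 0 0 0 1" --pt "0 0 0 0 0 0 1"

```text
clock: 4.82
ee_pos: [515.9, -254.7, 33.0]
eef_rot: [-0.207, 0.773, 0.507, 0.321]
wrist_force: [-2.8, 0.6, 0.7]
opening: 29.8
```

```bash
python3 - <<'E'
from h import *
t=telemetry.state();print(t['clock'],t['ee_pos'].round(2),t['opening'],t['wrist_force'])
c=cap('wrist','w6')
E
```

```text
4.825 [ 515.94 -254.72   32.96] 29.804488766614107 [-2.76721407  0.58129697  0.67363158]
```

View pics/w6.png

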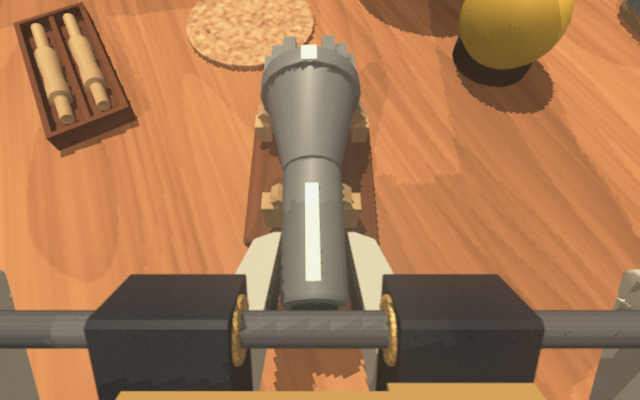

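Gripped at 29.8 mm. Lifting and looking for pivoting in the pads.

Emit:
send_rows --pt "0 0 0 0.008 0 -0.008 1" --pt "0 0 0 0.018 0 -0.018 1" --pt "0 0 0 0.025 0 -0.025 1" --pt "0 0 0 0.03 0 -0.03 1" --pt "0 0 0 0 0 0 1"

```text
clock: 5.5
ee_pos: [518.9, -256.2, 151.1]
eef_rot: [-0.202, 0.773, 0.508, 0.322]
wrist_force: [-0.5, -0.1, -2.8]
opening: 29.7
```

```bash
python3 - <<'E'
from h import *
t=telemetry.state();print(t['clock'],t['joint_positions'].round(3),t['ee_pos'].round(2),t['opening'],t['wrist_force'])
c=cap('wrist','w7');c=cap('scene','c7')
E
```

```text
5.5 [ 0.755  0.759  0.059  1.655 -0.816  1.221  0.886] [ 518.87 -256.22  151.1 ] 29.670783273041867 [-0.47191251 -0.05785868 -2.77181618]
```

View pics/w7.png

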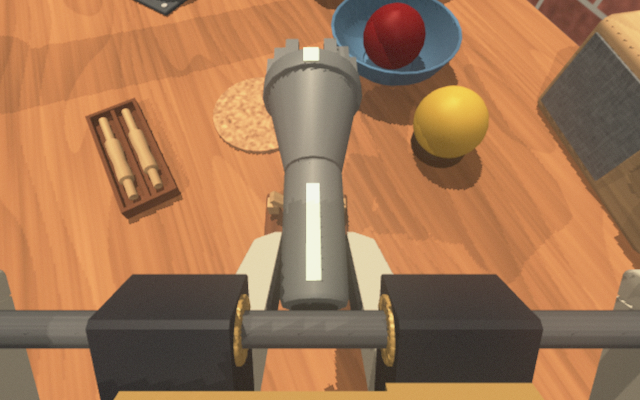

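View pics/c7.png

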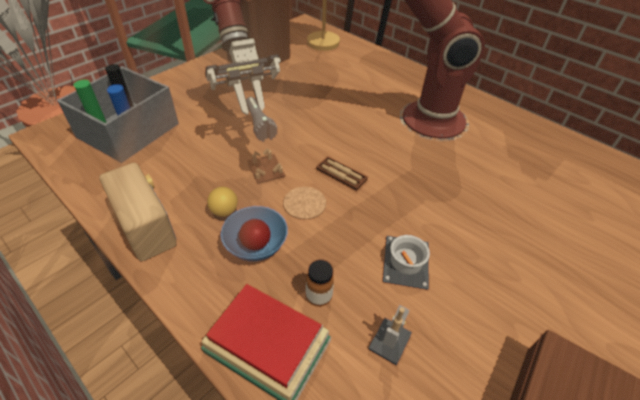

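```bash
python3 - <<'E'
from h import *
t=telemetry.state();p=t['ee_pos'];r=rot(t['eef_rot']);M=r.as_matrix();print(M.round(3))
az0=np.arctan2(M[1,0],M[0,0]);print(az0)
G0=p-19*M[:,2];G1=np.array([551.5,-37.5,172]);az1=1.45
n=10;tg=[]
for i in range(1,n+1):
    k=i/n;D=down(az0+(az1-az0)*k,.785-1.5708*k);tg.append((G0+(G1-G0)*k+19*D.as_matrix()[:,2],D))
for q in rows_to(p,r,tg,0): print(q.round(3).tolist())
E
```

```text
[[ 0.28   0.916  0.288]
 [ 0.652 -0.402  0.643]
 [ 0.704  0.008 -0.71 ]]
1.1649508003091236
[0.03, -0.153, -0.023, 0.014, -0.006, 0.015]
[0.015, -0.157, -0.024, 0.016, -0.005, 0.012]
[0.011, -0.157, -0.026, 0.018, -0.004, 0.009]
[0.007, -0.157, -0.028, 0.019, -0.004, 0.006]
[0.002, -0.157, -0.028, 0.02, -0.003, 0.002]
[-0.002, -0.157, -0.028, 0.02, -0.002, -0.001]
[-0.007, -0.157, -0.028, 0.02, -0.001, -0.005]
[-0.011, -0.157, -0.026, 0.019, -0.0, -0.008]
[-0.015, -0.157, -0.024, 0.017, 0.0, -0.012]
[-0.018, -0.157, -0.022, 0.015, 0.001, -0.015]
```

Emit:
send_rows --pt "0.03 -0.153 -0.023 0.014 -0.006 0.015 1" --pt "0.015 -0.157 -0.024 0.016 -0.005 0.012 1" --pt "0.011 -0.157 -0.026 0.018 -0.004 0.009 1" --pt "0.007 -0.157 -0.028 0.019 -0.004 0.006 1" --pt "0.002 -0.157 -0.028 0.02 -0.003 0.002 1"

```text
clock: 6.22
ee_pos: [530.1, -151.4, 146.9]
eef_rot: [-0.001, 0.794, 0.608, -0.002]
wrist_force: [-0.2, -0.2, -3.4]
opening: 29.0
```

Emit:
send_rows --pt "-0.002 -0.157 -0.028 0.02 -0.002 -0.001 1" --pt "-0.007 -0.157 -0.028 0.02 -0.001 -0.005 1" --pt "-0.011 -0.157 -0.026 0.019 0 -0.008 1" --pt "-0.015 -0.157 -0.024 0.017 0 -0.012 1" --pt "-0.018 -0.157 -0.022 0.015 0.001 -0.015 1"

```text
clock: 6.85
ee_pos: [549.4, -49.3, 157.6]
eef_rot: [0.253, 0.691, 0.613, -0.288]
wrist_force: [0.6, -0.6, -2.9]
opening: 29.5
```

Emit:
send_rows --pt "0 0 0 0 0 0 1"

```text
clock: 6.98
ee_pos: [550.0, -43.3, 152.8]
eef_rot: [0.251, 0.687, 0.618, -0.287]
wrist_force: [-0.4, -1.0, -2.6]
opening: 29.5
```

```bash
python3 - <<'E'
from h import *
t=telemetry.state();print(t['clock'],t['joint_positions'].round(3),t['ee_pos'].round(2),t['opening'],t['wrist_force']);M=rot(t['eef_rot']).as_matrix();print(M.round(3),(t['ee_pos']-19*M[:,2]).round(1))
c=cap('side','s8');c=cap('scene','c8')
E
```

```text
6.975 [-0.792  0.875  0.807  1.738  0.202  0.948 -0.374] [549.97 -43.35 152.81] 29.496205267142557 [-0.42905289 -0.98070396 -2.59082856]
[[ 0.071  0.994 -0.083]
 [ 0.706 -0.109 -0.7  ]
 [-0.705 -0.009 -0.709]] [551.6 -30.  166.3]
```

View pics/s8.png

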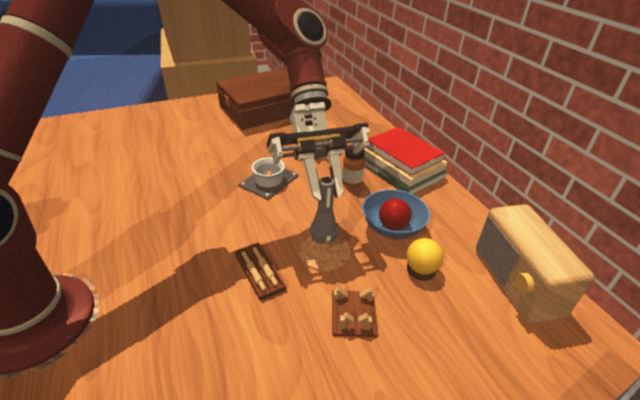

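View pics/c8.png

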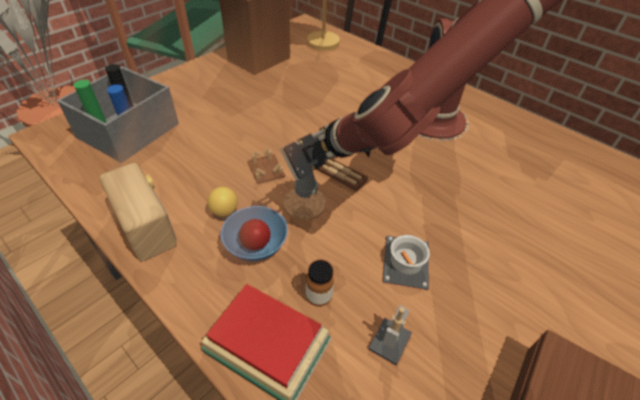

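Side shows the cone upright above the coaster (cone base at (323,238), coaster (325,252)). Lowering towards contact.

Emit:
send_rows --pt "0 0 0 0.003 0 0.012 1" --pt "0 0 0 0.009 0 0.009 1" --pt "0 0 0 0.004 0 0.004 1" --pt "0 0 0 0 0 0 1"

```text
clock: 7.58
ee_pos: [548.8, -58.1, 129.6]
eef_rot: [0.252, 0.692, 0.613, -0.286]
wrist_force: [0.4, -0.8, -0.7]
opening: 29.3
```

```bash
python3 - <<'E'
from h import *
t=telemetry.state();print(t['clock'],t['wrist_force']);M=rot(t['eef_rot']).as_matrix();print(M[2].round(3),(t['ee_pos']-19*M[:,2]).round(1))
c=cap('side','s9');c2=cap('scene','c9')
for n,c,b in (('a',c,(270,160,380,280)),('b',c2,(260,130,370,240))):
    im=c['image'][b[1]:b[3],b[0]:b[2],::-1];cv2.imwrite('pics/z9%s.png'%n,cv2.resize(im,None,fx=5,fy=5,interpolation=cv2.INTER_CUBIC))
for c in (c,c2): print(np.round(proj(c,(551.5,-37.5,5)),1),np.round(proj(c,(551.5,-37.5,145)),1))
E
```

```text
7.575 [ 0.40719557 -0.82521405 -0.69645334]
[-0.705 -0.002 -0.709] [550.4 -44.8 143.1]
[303.9 200.7] [304.2 159.6]
[303.9 200.7] [304.2 159.6]
```

View pics/z9a.png

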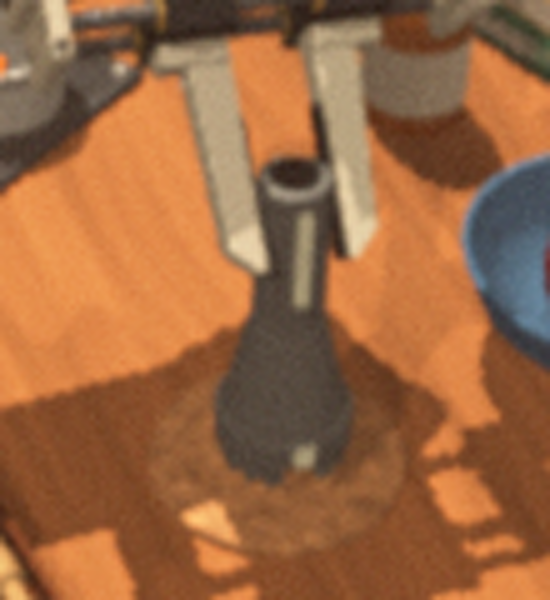

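View pics/z9b.png

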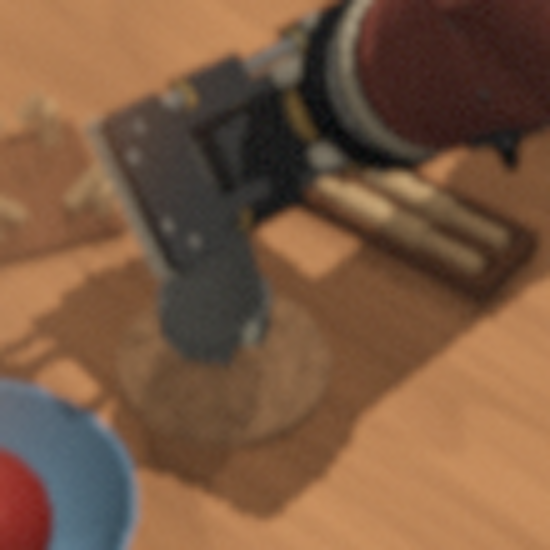

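Emit:
send_rows --pt "0 0 0 0.0025 0 0.0025 1" --pt "0 0 0 0 0 0 1"

```text
clock: 7.92
ee_pos: [549.1, -57.6, 126.5]
eef_rot: [0.253, 0.692, 0.613, -0.286]
wrist_force: [0.3, -0.3, -1.2]
opening: 29.7
```

Emit:
send_rows --pt "0 0 0 0.0025 0 0.0025 1" --pt "0 0 0 0 0 0 1"

```text
clock: 8.18
ee_pos: [548.9, -57.7, 122.8]
eef_rot: [0.252, 0.692, 0.613, -0.286]
wrist_force: [-0.6, 0.2, -1.6]
opening: 29.7
```

Emit:
send_rows --pt "0 0 0 0.002 0 0.002 1" --pt "0 0 0 0 0 0 1"

```text
clock: 8.43
ee_pos: [549.0, -57.8, 120.1]
eef_rot: [0.252, 0.692, 0.613, -0.286]
wrist_force: [-0.1, -0.5, -2.2]
opening: 29.2
```

Emit:
send_rows --pt "0 0 0 0.002 0 0.002 1" --pt "0 0 0 0 0 0 1"

```text
clock: 8.68
ee_pos: [549.0, -57.8, 117.2]
eef_rot: [0.252, 0.692, 0.613, -0.286]
wrist_force: [0.2, -0.2, -1.5]
opening: 29.2
```

Emit:
send_rows --pt "0 0 0 0.002 0 0.002 1" --pt "0 0 0 0 0 0 1"

```text
clock: 8.93
ee_pos: [549.0, -57.8, 114.4]
eef_rot: [0.252, 0.692, 0.613, -0.286]
wrist_force: [-0.0, -0.2, -1.6]
opening: 29.3
```

Emit:
send_rows --pt "0 0 0 0.0015 0 0.0015 1" --pt "0 0 0 0 0 0 1"

```text
clock: 9.18
ee_pos: [549.2, -58.3, 113.5]
eef_rot: [0.253, 0.692, 0.612, -0.286]
wrist_force: [-0.6, 1.9, 4.3]
opening: 29.6
```

```bash
python3 - <<'E'
from h import *
t=telemetry.state();print(t['clock'],t['wrist_force'],t['torque']);M=rot(t['eef_rot']).as_matrix();print(M[2].round(3),(t['ee_pos']-19*M[:,2]).round(1))
c=cap('side','s10')
b=(270,160,380,280)
im=c['image'][b[1]:b[3],b[0]:b[2],::-1];cv2.imwrite('pics/z10.png',cv2.resize(im,None,fx=5,fy=5,interpolation=cv2.INTER_CUBIC))
for z in (5,145): print((np.array(proj(c,(550,-44,z)))-[270,160])*5)
E
```

```text
9.175 [-0.58474954  1.86919139  4.2537488 ] [ 0.30465826  0.20488533 -0.13257161]
[-0.706 -0.    -0.708] [550.8 -45.  127. ]
[275.47081304 467.53252193]
[287.34219798 209.72523556]
```

View pics/z10.png

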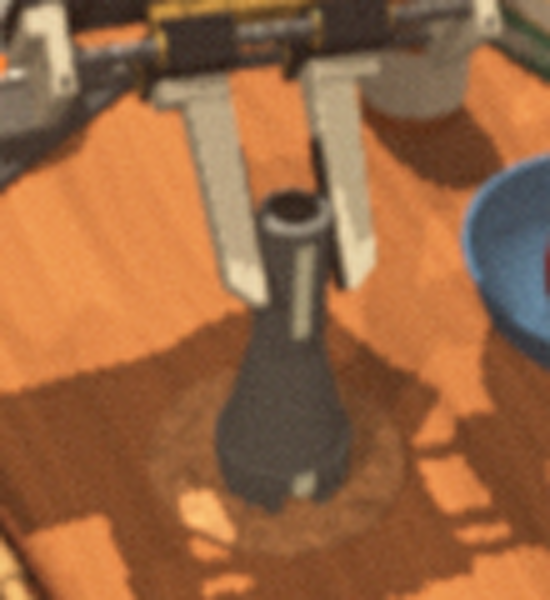

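Contact felt (about +6 N), side view shows it upright with foot inside the coaster. Letting go.

Emit:
send_rows --pt "0 0 0 0 0 0 0.2" --pt "0 0 0 0 0 0 -0.2" --pt "0 0 0 0 0 0 -0.4" --pt "0 0 0 0 0 0 -0.4"

```text
clock: 9.72
ee_pos: [549.1, -57.8, 112.4]
eef_rot: [0.253, 0.692, 0.613, -0.286]
wrist_force: [-0.8, -0.2, 0.1]
opening: 62.0
```

Emit:
send_rows --pt "0 0 0 0 0 -0.02 -0.4" --pt "0 0 0 0 0 -0.04 -0.4" --pt "0 0 0 0 0 -0.04 -0.4" --pt "0 0 0 0 0 -0.03 -0.4" --pt "0 0 0 0 0 0 -0.4"

```text
clock: 10.35
ee_pos: [561.7, 35.0, 205.3]
eef_rot: [0.253, 0.692, 0.614, -0.284]
wrist_force: [-0.5, 0.5, -0.6]
opening: 65.3
```

```bash
python3 - <<'E'
from h import *
t=telemetry.state();print(t['clock'],t['wrist_force'],t['torque'],t['ee_pos'],t['opening']);
c=cap('side','s11')
b=(270,160,380,280)
im=c['image'][b[1]:b[3],b[0]:b[2],::-1];cv2.imwrite('pics/z11.png',cv2.resize(im,None,fx=5,fy=5,interpolation=cv2.INTER_CUBIC))
for z in (5,145): print((np.array(proj(c,(550,-44,z)))-[270,160])*5)
cap('wrist','w11')
E
```

```text
10.35 [-0.46192102  0.51154662 -0.56097123] [0.62825632 0.03616883 0.02790681] [561.70253506  35.02391384 205.30777994] 65.25644602659484
[275.47081304 467.53252193]
[287.34219798 209.72523556]
```

View pics/z11.png

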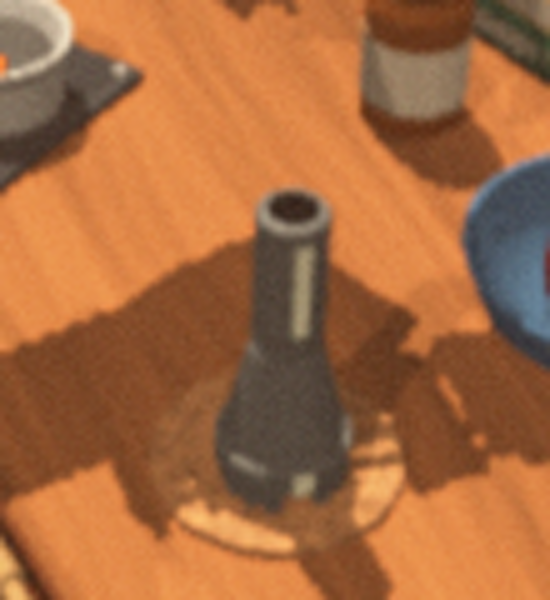

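View pics/w11.png

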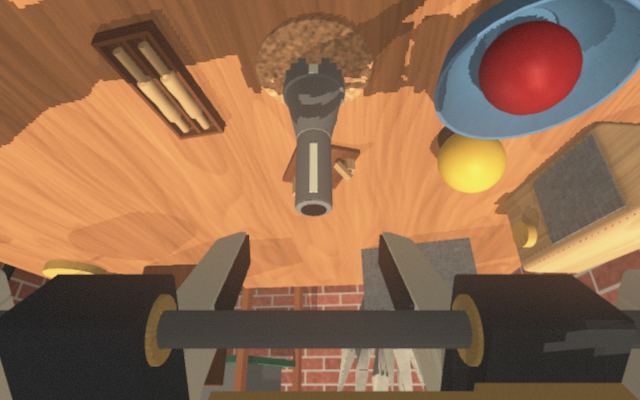

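It stands upright on the coaster, released. Now locate its tip and slot marks.

```bash
python3 - <<'E'
from h import *
w=load('w11');d=load('side0' if 0 else 's11')
T,g=tri(w,(314.2,208.5),d,(329.2,201.8));print('tip',T.round(1),g)
# brightness profiles of handle for white line
for nm,c,rows in (('wrist',w,range(150,190,6)),('side',d,range(211,226,3))):
    for v in rows:
        u0=int(round(proj(c,T-[0,0,30])[0]))
        row=c['image'][v,u0-26:u0+27].astype(int)
        br=row.sum(1)
        sat=row.max(1)-row.min(1)
        grey=np.nonzero(sat<45)[0]
        i=int(np.argmax(br*(sat<60)));
        thr=(br>0.6*br[grey].max()+0.4*np.median(br[grey]))&(sat<60)
        print(nm,v,'handle',u0-26+grey.min(),u0-26+grey.max(),'line',u0-26+np.nonzero(thr)[0].mean(),br[i],np.median(br[grey]))
for c in (w,d):
    v=np.array(c['position'])-T;print('cam az',np.arctan2(v[1],v[0]))
im=w['image'][40:230,240:390,::-1];cv2.imwrite('pics/zw11.png',cv2.resize(im,None,fx=3,fy=3,interpolation=cv2.INTER_CUBIC))
E
```

```text
tip [552.1 -44.9 145.1] 2.026426183869922
wrist 150 handle 297 330 line 313.0 575 306.0
wrist 156 handle 297 330 line 313.0 578 309.0
wrist 162 handle 297 330 line 313.0 575 309.0
wrist 168 handle 296 330 line 313.0 573 309.0
wrist 174 handle 296 330 line 313.0 575 313.5
wrist 180 handle 296 331 line 313.0 573 313.0
wrist 186 handle 296 331 line 313.0 574 313.0
side 211 handle 321 334 line 330.5 407 211.5
side 214 handle 321 334 line 330.0 416 210.0
side 217 handle 321 334 line 330.0 415 204.0
side 220 handle 321 334 line 329.5 418 205.0
side 223 handle 321 334 line 329.5 426 210.0
cam az 1.4541414934407535
cam az -2.013942805637776
```

View pics/zw11.png

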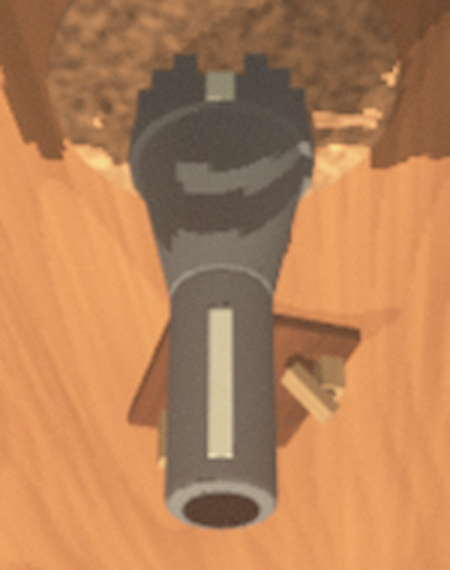

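```bash
python3 - <<'E'
from h import *
t=telemetry.state();p=t['ee_pos'];r=rot(t['eef_rot'])
M=r.as_matrix()
P1=np.array([551.5,-45,200.]);n=5
az0=np.arctan2(M[1,0],M[0,0]);az1=1.485
tg=[(p+(P1-p)*i/n,down(az0+(az1-az0)*i/n,-.785*(1-i/n))) for i in range(1,n+1)]
for q in rows_to(p,r,tg,0): print(q.round(3).tolist())
E
```

```text
[-0.007, 0.156, -0.006, -0.01, 0.0, 0.012]
[-0.004, 0.157, -0.006, -0.012, 0.0, 0.01]
[-0.003, 0.157, -0.006, -0.014, 0.0, 0.008]
[-0.002, 0.157, -0.007, -0.014, -0.0, 0.006]
[-0.001, 0.157, -0.007, -0.015, -0.0, 0.003]
```

Emit:
send_rows --pt "-0.007 0.156 -0.006 -0.01 0 0.012 -0.4" --pt "-0.004 0.157 -0.006 -0.012 0 0.01 -0.4" --pt "-0.003 0.157 -0.006 -0.014 0 0.008 -0.4" --pt "-0.002 0.157 -0.007 -0.014 0 0.006 -0.4" --pt "-0.001 0.157 -0.007 -0.015 0 0.003 -0.4"

```text
clock: 11.08
ee_pos: [550.6, -45.9, 198.6]
eef_rot: [-0.001, 0.737, 0.676, 0.002]
wrist_force: [0.1, -1.1, -0.7]
opening: 64.9
```

Emit:
send_rows --pt "0 0 0 0 0 0 -0.4" --pt "0 0 0 0 0 0 -0.4"

```text
clock: 11.32
ee_pos: [550.9, -44.5, 198.1]
eef_rot: [-0.0, 0.737, 0.676, -0.0]
wrist_force: [0.9, 0.1, 0.4]
opening: 65.1
```

```bash
python3 - <<'E'
from h import *
t=telemetry.state();print(t['clock'],t['joint_positions'].round(3));
p=t['ee_pos'];r=rot(t['eef_rot']);print(p,r.as_matrix().round(3))
print([q.tolist() for q in rows_to(p,r,[((551.5,-45,102),down(1.485))],0)])
c=cap('wrist','w12');print(proj(c,(551.5,-45,145)),proj(c,(551.5,-45,5)))
E
```

```text
11.325 [-0.252  0.516  0.452  1.746 -0.27   0.941  0.222]
[550.92930677 -44.48758873 198.14859951] [[ 0.087  0.996 -0.001]
 [ 0.996 -0.087  0.001]
 [ 0.    -0.001 -1.   ]]
[[-0.0007, -0.0004, -0.0008, -0.0005, 0.0007, 0.0961]]
(np.float64(314.7076144646098), np.float64(209.43103522012856)) (np.float64(314.44615175118264), np.float64(164.14237092311976))
```

View pics/w12.png

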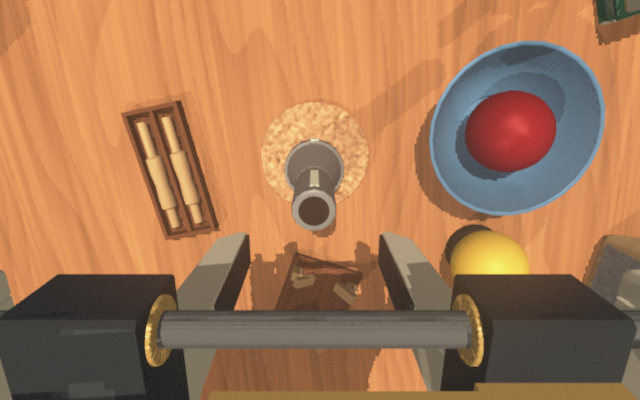

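The tip is at (314,209), as predicted, and centred between the jaws. Descending to grip.

Emit:
send_rows --pt "0 0 0 0 0.0005 0.03 -0.4" --pt "0 0 0 0 0 0.04 -0.4" --pt "0 0 0 0 0 0.026 -0.4" --pt "0 0 0 0 0 0 -0.4"

```text
clock: 11.88
ee_pos: [551.0, -40.9, 100.7]
eef_rot: [-0.002, 0.735, 0.678, -0.001]
wrist_force: [-0.5, -0.1, -0.5]
opening: 64.9
```

Emit:
send_rows --pt "0 0 0 0 0 0 0" --pt "0 0 0 0 0 0 0.2" --pt "0 0 0 0 0 0 1" --pt "0 0 0 0 0 0 1"

```text
clock: 12.38
ee_pos: [552.7, -44.1, 103.8]
eef_rot: [0.0, 0.736, 0.677, 0.001]
wrist_force: [-1.8, -0.1, -1.5]
opening: 29.7
```

```bash
python3 - <<'E'
from h import *
t=telemetry.state();print(t['clock'],t['ee_pos'],t['opening'],t['wrist_force']);print(rot(t['eef_rot']).as_matrix().round(3))
cap('wrist','w13')
E
```

```text
12.375 [552.70622653 -44.06015366 103.81572376] 29.732001452276815 [-1.81661055 -0.05663949 -1.45560642]
[[ 0.085  0.996  0.002]
 [ 0.996 -0.085  0.001]
 [ 0.001  0.002 -1.   ]]
```

View pics/w13.png

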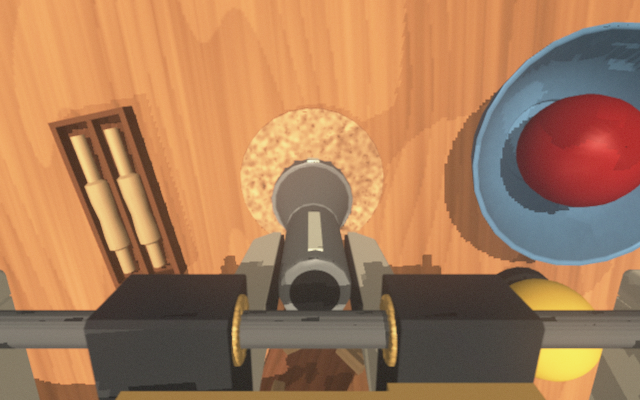

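Emit:
send_rows --pt "0 0 0 0 0 -0.012 1" --pt "0 0 0 0 0 -0.03 1" --pt "0 0 0 0 0 -0.035 1" --pt "0 0 0 0 0 0 1" --pt "0 0 0 0 0 0 1"

```text
clock: 13.05
ee_pos: [551.8, -43.8, 179.6]
eef_rot: [-0.0, 0.736, 0.677, 0.001]
wrist_force: [-1.1, -0.0, -1.5]
opening: 29.4
```

```bash
python3 - <<'E'
from h import *
t=telemetry.state();p=t['ee_pos'];r=rot(t['eef_rot']);M=r.as_matrix();print(t['clock'],p,t['wrist_force'],M.round(3).tolist())
az0=np.arctan2(M[1,0],M[0,0]);az1=1.485-.327
P1=np.array([517,256,180]);n=7
tg=[(p+(P1-p)*i/n,down(az0+(az1-az0)*i/n)) for i in range(1,n+1)]
for q in rows_to(p,r,tg,0): print(q.round(3).tolist())
E
```

```text
13.05 [551.78093134 -43.78473759 179.61212581] [-1.09913186 -0.02014232 -1.49467005] [[0.084, 0.996, 0.001], [0.996, -0.084, 0.001], [0.001, 0.0, -1.0]]
[0.0, -0.001, 0.047, 0.042, -0.009, -0.0]
[0.0, 0.0, 0.047, 0.042, -0.01, -0.0]
[0.0, 0.0, 0.047, 0.041, -0.012, -0.0]
[0.0, 0.0, 0.047, 0.041, -0.014, -0.0]
[0.0, 0.0, 0.047, 0.04, -0.016, -0.0]
[0.0, 0.0, 0.047, 0.039, -0.018, -0.0]
[0.0, 0.0, 0.047, 0.038, -0.02, -0.0]
```

Emit:
send_rows --pt "0 0 0.047 0.042 -0.009 0 1" --pt "0 0 0.047 0.042 -0.01 0 1" --pt "0 0 0.047 0.041 -0.012 0 1" --pt "0 0 0.047 0.041 -0.014 0 1" --pt "0 0 0.047 0.04 -0.016 0 1"

```text
clock: 13.68
ee_pos: [527.7, 171.1, 178.7]
eef_rot: [-0.0, 0.811, 0.585, -0.001]
wrist_force: [0.5, -0.2, -1.9]
opening: 29.4
```

Emit:
send_rows --pt "0 0 0.047 0.039 -0.018 0 1" --pt "0 0 0.047 0.038 -0.02 0 1" --pt "0 0 0 0 0 0 1" --pt "0 0 0 0 0 0 1"

```text
clock: 14.18
ee_pos: [518.6, 253.8, 179.2]
eef_rot: [0.001, 0.837, 0.547, -0.0]
wrist_force: [0.2, -0.6, -1.0]
opening: 29.6
```

```bash
python3 - <<'E'
from h import *
t=telemetry.state();p=t['ee_pos'];r=rot(t['eef_rot']);M=r.as_matrix();print(t['clock'],p,t['joint_positions'].round(3),t['wrist_force'],M.round(3).tolist())
c=cap('wrist','w14');print(np.round(proj(c,(516.7,255.5,46)),1))
c=cap('side','s14');print(np.round(proj(c,(516.7,255.5,46)),1)); 
b=(200,70,340,200);im=c['image'][b[1]:b[3],b[0]:b[2],::-1];cv2.imwrite('pics/z14.png',cv2.resize(im,None,fx=4,fy=4,interpolation=cv2.INTER_CUBIC))
cap('scene','c14')
E
```

```text
14.175 [518.61747616 253.84983594 179.17103917] [-0.832  0.593  0.545  1.703 -0.362  0.949 -0.562] [ 0.17487857 -0.64506912 -0.99627092] [[0.402, 0.916, 0.0], [0.916, -0.402, -0.002], [-0.002, 0.001, -1.0]]
[309.7 177.3]
[267.3 166.4]
```

View pics/w14.png

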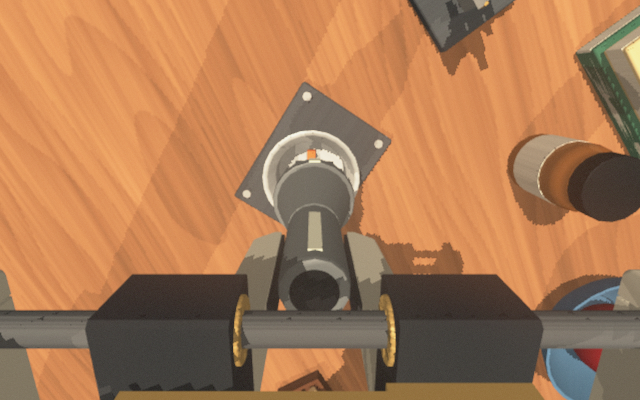

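View pics/z14.png

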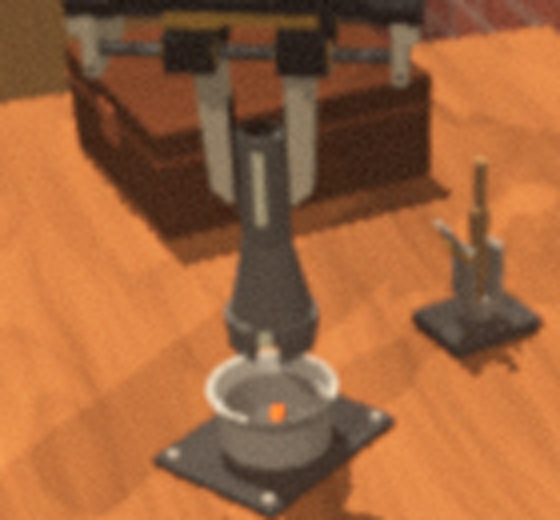

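```bash
python3 - <<'E'
from h import *
c=load('w14');t=telemetry.state();p=np.array([518.6,253.85,179.2]);r=rot(t['eef_rot'])
foot=80
for dx in (-3,-1.5,0,1.5,3):
    a=p+r.apply([dx,0,0])
    print(dx,'tip ctr',np.round(proj(c,[a[0],a[1],foot+140]),1),'disc top front',np.round(proj(c,np.array([a[0],a[1],foot+24])+r.apply([29,0,0])),1))
hs=cv2.cvtColor(c['image'],cv2.COLOR_RGB2HSV)
b=(225,75,405,325);cv2.imwrite('pics/z14w.png',cv2.resize(c['image'][b[1]:b[3],b[0]:b[2],::-1],None,fx=2.4,fy=2.4,interpolation=cv2.INTER_CUBIC))
E
```

```text
-3 tip ctr [311.5 294.4] disc top front [312.4 162.3]
-1.5 tip ctr [311.5 291.1] disc top front [312.4 160.2]
0 tip ctr [311.5 287.7] disc top front [312.4 158. ]
1.5 tip ctr [311.5 284.4] disc top front [312.4 155.8]
3 tip ctr [311.5 281. ] disc top front [312.4 153.7]
```

View pics/z14w.png

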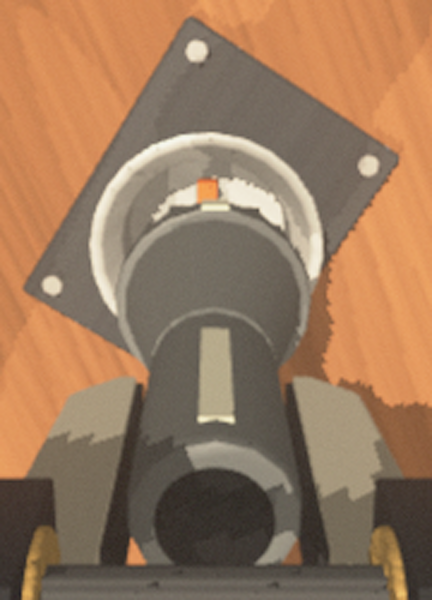

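Cone and cup differ by about +2 mm in tool x and −2.3 mm in tool y; slot mark and tongue line up. Descending.

Emit:
send_rows --pt "0 0 0 0.002 -0.0023 0.01 1" --pt "0 0 0 0 0 0.015 1" --pt "0 0 0 0 0 0 1" --pt "0 0 0 0 0 0 1"

```text
clock: 14.82
ee_pos: [518.1, 257.8, 155.3]
eef_rot: [0.0, 0.837, 0.547, 0.001]
wrist_force: [1.2, -0.3, -1.1]
opening: 29.5
```

```bash
python3 - <<'E'
from h import *
t=telemetry.state();p=t['ee_pos'];r=rot(t['eef_rot']);M=r.as_matrix();print(t['clock'],p,t['wrist_force'],M.round(3).tolist())
c=cap('wrist','w15')
b=(225,75,405,325);cv2.imwrite('pics/z15w.png',cv2.resize(c['image'][b[1]:b[3],b[0]:b[2],::-1],None,fx=2.4,fy=2.4,interpolation=cv2.INTER_CUBIC))
E
```

```text
14.825 [518.09579804 257.83597839 155.30716146] [ 1.16454783 -0.30851682 -1.14541818] [[0.402, 0.916, 0.002], [0.916, -0.402, 0.001], [0.001, 0.002, -1.0]]
```

View pics/z15w.png

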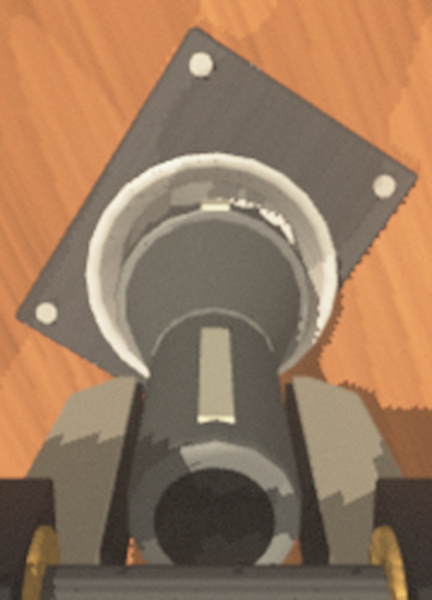

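Emit:
send_rows --pt "0 0 0 -0.001 -0.0007 0.01 1" --pt "0 0 0 0 0 0.01 1" --pt "0 0 0 0 0 0.005 1" --pt "0 0 0 0 0 0 1"

```text
clock: 15.38
ee_pos: [516.7, 257.3, 129.8]
eef_rot: [0.0, 0.837, 0.547, 0.001]
wrist_force: [-0.5, -0.2, -1.6]
opening: 29.6
```

Emit:
send_rows --pt "0 0 0 0 0 0.004 1" --pt "0 0 0 0 0 0 1"

```text
clock: 15.62
ee_pos: [516.9, 257.4, 126.3]
eef_rot: [0.0, 0.837, 0.547, 0.001]
wrist_force: [0.4, -0.1, -2.1]
opening: 30.0
```

Emit:
send_rows --pt "0 0 0 0 0 0.004 1" --pt "0 0 0 0 0 0 1"

```text
clock: 15.88
ee_pos: [516.8, 257.3, 122.2]
eef_rot: [0.0, 0.837, 0.547, 0.001]
wrist_force: [0.6, -0.3, -2.0]
opening: 29.6
```

Emit:
send_rows --pt "0 0 0 0 0 0.003 1" --pt "0 0 0 0 0 0 1"

```text
clock: 16.12
ee_pos: [516.9, 257.3, 119.2]
eef_rot: [0.0, 0.837, 0.547, 0.001]
wrist_force: [-0.6, -0.7, -1.4]
opening: 30.0
```

Emit:
send_rows --pt "0 0 0 0 0 0.003 1" --pt "0 0 0 0 0 0 1"

```text
clock: 16.38
ee_pos: [516.8, 257.3, 116.2]
eef_rot: [0.0, 0.837, 0.547, 0.001]
wrist_force: [-0.2, 0.5, -2.2]
opening: 29.4
```

Emit:
send_rows --pt "0 0 0 0 0 0.002 1" --pt "0 0 0 0 0 0 1"

```text
clock: 16.62
ee_pos: [517.0, 257.4, 114.4]
eef_rot: [0.0, 0.837, 0.547, 0.001]
wrist_force: [-0.9, 0.2, -1.7]
opening: 29.4
```

Already below the tongue-top level (116.8) with no push; the slot seems to be on the tongue. Continuing.

Emit:
send_rows --pt "0 0 0 0 0 0.003 1" --pt "0 0 0 0 0 0 1"

```text
clock: 16.88
ee_pos: [516.9, 257.3, 111.2]
eef_rot: [0.0, 0.837, 0.547, 0.001]
wrist_force: [-0.4, -0.2, -2.1]
opening: 29.7
```

Emit:
send_rows --pt "0 0 0 0 0 0.002 1" --pt "0 0 0 0 0 0 1"

```text
clock: 17.12
ee_pos: [516.9, 257.3, 109.3]
eef_rot: [0.0, 0.837, 0.547, 0.001]
wrist_force: [0.4, -0.1, -0.8]
opening: 29.6
```

Emit:
send_rows --pt "0 0 0 0 0 0.0015 1" --pt "0 0 0 0 0 0 1"

```text
clock: 17.38
ee_pos: [517.0, 257.4, 107.9]
eef_rot: [0.0, 0.837, 0.547, 0.001]
wrist_force: [-0.2, 0.2, -2.0]
opening: 29.7
```

Emit:
send_rows --pt "0 0 0 0 0 0.0015 1" --pt "0 0 0 0 0 0 1"

```text
clock: 17.62
ee_pos: [517.2, 257.5, 106.8]
eef_rot: [0.0, 0.837, 0.547, 0.001]
wrist_force: [-0.4, -0.4, 0.2]
opening: 29.5
```

Emit:
send_rows --pt "0 0 0 0 0 0.0015 1" --pt "0 0 0 0 0 0 1"

```text
clock: 17.88
ee_pos: [517.4, 257.5, 106.7]
eef_rot: [-0.0, 0.837, 0.547, 0.002]
wrist_force: [-3.9, -1.1, 8.0]
opening: 29.6
```

Firm stop (+10 N) at 106.7 mm, exactly the predicted home height. Relax, release, retreat.

Emit:
send_rows --pt "0 0 0 0 0 -0.001 1" --pt "0 0 0 0 0 0 0.3" --pt "0 0 0 0 0 0 0" --pt "0 0 0 0 0 0 -0.4" --pt "0 0 0 0 0 0 -0.4"

```text
clock: 18.5
ee_pos: [517.1, 257.4, 105.8]
eef_rot: [0.0, 0.837, 0.547, 0.001]
wrist_force: [-0.3, 0.3, -1.1]
opening: 58.0
```

Emit:
send_rows --pt "0 0 0 0 0 -0.02 -0.4" --pt "0 0 0 0 0 -0.04 -0.4" --pt "0 0 0 0 0 -0.05 -0.4" --pt "0 0 0 0 0 -0.03 -0.4" --pt "0 0 0 0 0 0 -0.4"

```text
clock: 19.12
ee_pos: [518.3, 257.5, 248.5]
eef_rot: [0.001, 0.837, 0.547, 0.004]
wrist_force: [-0.3, -0.2, 0.0]
opening: 65.0
```

```bash
python3 - <<'E'
from h import *
t=telemetry.state();print(t['clock'],t['ee_pos'],t['opening'],t['wrist_force'],abs(t['dq']).max())
w=cap('wrist','w16');s=cap('side','s16');c=cap('scene','c16')
P=(516.8,255.6)
for n,k in (('wrist',w),('side',s),('scene',c)):
    print(n,'tip home',np.round(proj(k,(*P,148)),1),'tip +10',np.round(proj(k,(*P,158)),1),'rim',np.round(proj(k,(*P,46)),1))
b=(200,70,340,200);cv2.imwrite('pics/z16s.png',cv2.resize(s['image'][b[1]:b[3],b[0]:b[2],::-1],None,fx=4,fy=4,interpolation=cv2.INTER_CUBIC))
E
```

```text
19.125 [518.33117547 257.50509348 248.49816797] 64.97414872671133 [-0.32100875 -0.2111875   0.0278013 ] 0.06798592564721935
wrist tip home [311.  192.5] tip +10 [310.9 196.3] rim [311.1 165.4]
side tip home [264.8 130.7] tip +10 [264.5 126.9] rim [267.3 166.4]
scene tip home [419.6 219.6] tip +10 [420.7 216.4] rim [409.7 249.5]
```

View pics/z16s.png

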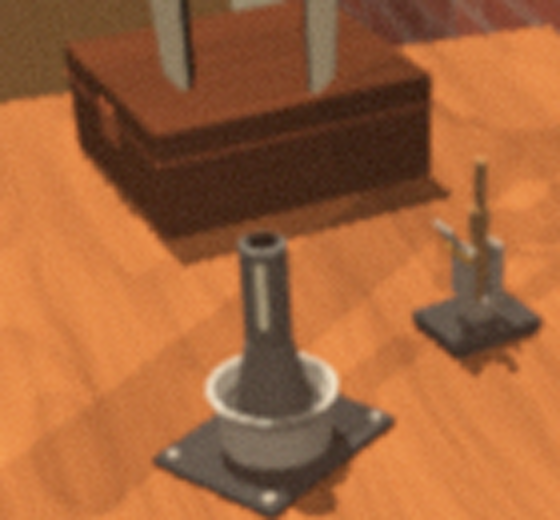

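View pics/w16.png

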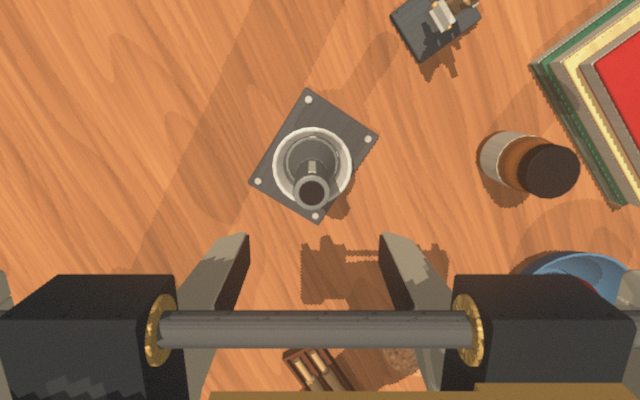

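View pics/c16.png

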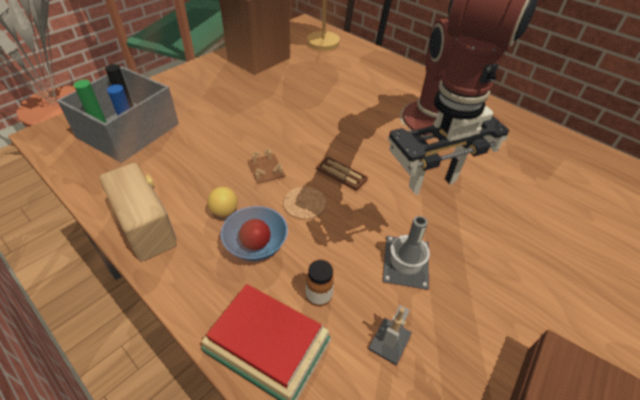

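Tip at side (266,130.5) and wrist (311.5,191.5) agrees with the fully-home prediction (264.8,130.7) / (311,192.5), not the 10 mm-high one; other objects are where they were. Handing in.

Emit:
send_rows --pt "0 0 0 0 0 0 -0.4" --pt "0 0 0 0 0 0 -0.4"

```text
clock: 19.52
ee_pos: [516.3, 257.1, 245.0]
eef_rot: [0.0, 0.837, 0.547, 0.0]
wrist_force: [-0.1, -0.7, -0.2]
opening: 65.1
```

```bash
python3 -c "
from h import *
t=telemetry.state();print(t['clock'],t['wrist_force'])
print(robot.close_job())"
```

```text
19.525 [-0.12852257 -0.67636627 -0.20726855]
the job is handed in; nothing more can be done
None
```

The cone is in the cup, fully home, upright and released. I handed the job in at 19.5 s of the 61 s allowed; it reports no verdict.

I gripped the cone's handle with the tool tilted 45°, lifted it from the cradle, turned it upright and set it down on the cork coaster. After letting go, I took it again from above, turned it about 0.33 rad so the slot lined up with the tongue seen from above, and lowered it into the cup. The slot found the tongue on the first try, so no searching turn was needed.

- **Coaster:** after letting go, the tip measured 145.1 mm above the shelf from two views (145 mm expected). The camera showed it standing upright, but I did not measure its tilt directly.
- **Home in the cup:** the downward push met a firm stop of about 10 N at 106.7 mm, against 106.8 mm predicted for fully home. After release, the tip was within about 1 pixel of the home position in both the wrist and side pictures. It did not match the position 10 mm higher.
- **Uprightness in the cup:** I put the tilt at about 0.02 rad at most, estimated from those pixel offsets.
- **Other objects:** by eye, nothing else on the shelf had moved; I did not measure this.
- **Readings that disagreed:**
  - One early two-view estimate of the lying cone's tip height gave 63 mm instead of 48 mm, because of a poor viewing angle, so I did not use it. A grip then closed properly on the handle at 29.8 mm.
  - The wrist force reading was noisy by about 1 N.

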